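Trim the bench power unit with the plastic tuning tool

TASK

Take the square-handled plastic tuning tool from the tool stand, put its blade down the black guide bushing of the grey power unit into the slotted trimmer screw, and turn the screw until the dial needle points at the steel index tab. Press lightly, since the trimmer cracks at 12 N, and feel for the slot. Then stand the tool back in the hole it came from, let go, and leave everything else where it is.

Things in the scene. Friction and masses are not known exactly. Their poses are not given: they have to be found in the camera images.
- tuner_mid (a point): Centre of the tuning tool's square handle (16 x 16 mm, 70 mm long, flats facing its x and y), 81 mm above the blade's end. Plain grey plastic, about 50 g, upright in one of the stand's three holes, the only square handle there; z up along the tool. Below the handle a flange 24 mm across, 4 mm thick, its underside 39 mm below this point, resting on the stand. It must return to this place
- tuner: The same tool; origin at the middle of the blade's end, z up along the tool. Blade 10 mm wide along the tool's x, 2.2 mm thick along y, 8 mm long; the round shank above it is 12.6 mm across, foot chamfered, up to the flange at 42 mm
- tuner_tip (a point): Middle of the blade's end; same axes as the tool
- bushing_top (a point): Centre of the mouth of the guide bushing, at its upper face, axes of the unit. The bushing is a black plastic block 40 x 40 mm, 14 mm high, standing 8 mm proud of the case, with a round hole 14 mm across; its mouth is a funnel 22 mm across and 4 mm deep. The trimmer screw lies under the hole on the same axis
- screw_mean (a point): Not the screw itself but the middle of where its head may lie, 22 mm below the bushing's mouth: the top face of the brass head is up to 8 mm above or below this, differing from unit to unit, unmeasured. The head has a straight slot 4.4 mm wide, 4 mm deep, 18 mm long. It is sprung upward: it gives way from about 1 N, by 3 mm at 5.5 N, then meets a hard stop
- needle (a joint): Angle of the black dial needle, rad: 0 along the unit's +x, growing clockwise seen from above; range -1.1 to 1.1, starts -0.75 to -0.45. It follows the screw one to one: turning the screw clockwise raises it. The slot (unmeasured) runs along the unit's x turned by minus this value plus a fixed angle within +-0.35 rad that differs from unit to unit (counter-clockwise positive)
- index (a joint): Angle of the steel index tab at the dial's rim, rad, same zero and sense as the needle; starts 0.05 to 0.4 and does not move. The needle must read the same as this
- unit: Grey sheet-metal power unit, 150 mm along its x, 220 mm along y, 58 mm high, fixed; origin at the centre of its underside, x away from the robot. Turning the trimmer screw takes about 0.012 N m and it stays where it is left; a blade rubbed lightly over its head does not turn it, and once over the slot the head springs up round the blade and the push drops. Over 12 N breaks it
- dial (a point): Centre of the white dial face on the unit's top: a disc 96 mm across, 5 mm high, at x 0, y +50 mm in the unit's axes, 63 mm above the table; the bushing's mouth is at x 0, y -62 mm, 66 mm above the table
- needle_tip (a point): Tip of the needle on the dial face, 38 mm from the dial's centre; its x points outward along the needle
- index_tip (a point): Inner end of the index tab, 38 mm from the dial's centre; its x points outward
- stand: Wooden tool stand, 70 mm along its x, 200 mm along y, 55 mm high, fixed; origin at the centre of its underside. Three holes 15 mm across, 50 mm deep, with a 3 mm chamfer at the mouth, at y -70, 0 and +70 mm. A needle file (round wooden handle) and a pin vise (round metal) stand in the other two
- file: Bystander: needle file with round wooden handle standing in the stand, up to 125 mm above the table; origin at its foot
- pinvise: Bystander: round metal pin vise standing in the stand, up to 125 mm above the table; origin at its foot
- pot_a: Bystander: glass paint pot, 36 mm across, 36 mm high
- pot_b: Bystander: amber paint pot, 36 mm across, 36 mm high
- tape: Bystander: roll of paper tape, 90 mm across, 20 mm high
- sander: Bystander: cork sanding block, 70 x 35 x 25 mm
- glue: Bystander: white glue bottle, 44 mm across, 100 mm high

How it is judged:
On the way:
1. the tuning tool, down in the bushing, has turned the needle onto the index tab (angle between the x axis of needle_tip and the x axis of index_tip, either way round below 0.09 rad and horizontal distance between tuner_tip and bushing_top below 0.004 m and z of tuner_tip in the frame of bushing_top below -0.012 m), for 0.2 s.
At the end, for the whole second after the job is handed in: The needle points at the index tab within 0.09 rad (5 degrees), and the tuning tool stands upright (within 0.12 rad) at rest in the hole it came from, within 8 mm of its start, released (angle between the x axis of needle_tip and the x axis of index_tip, either way round below 0.09 rad and distance of tuner_mid from where it was at the start of the episode below 0.008 m and angle between tuner_mid's own z axis and vertical below 0.12 rad and linear speed of tuner below 0.02 m/s); the robot touches nothing.
It fails at once if tool and trimmer press on each other with more than 12 N (contact force between tuner and trimmer above 12 N).
It fails at once if a bystander is moved by more than 25 mm (distance of any of file, pinvise, pot_a, pot_b, tape, sander, glue from where it was at the start of the episode above 0.025 m).
It also fails if it takes over 72 s, if anything falls off the work surface, if the arm or the gripper's body presses on something with over 40 N, if the wrist force passes 120 N, or if a joint passes its speed limit or range.

ROBOT

A 6-joint arm with a two-finger parallel gripper is mounted at the origin on the work surface. World frame = base frame: x ahead of the robot, y to its left, z up, the work surface at z = 0. Lengths are in m, angles in rad, forces in N, time in s.
With the tool pointing down it reaches from about 0.25 to 0.775 m from the base axis. Payload 4 kg.
Tool frame: the origin (TCP) lies on the centre line of the jaws, within the pads' length; the fingertips stand 8 mm ahead of it and the grasp point (between the pads) lies 11 mm behind it; z points along the fingers, y is the direction in which the jaws open and shut (so a half turn about z gives the same grasp; the last joint's range is limited). The gripper opens to 94 mm and grips with 3 to 60 N. Pads are 16 mm wide; open, the fingers measure 119 mm over their backs; the gripper's body (75 mm by 177 mm) begins 78 mm behind the grasp point.
Start: joints at [-1.361, 0.087, 1.371, -0, 1.684, -0.103], TCP at [0.169, -0.523, 0.214] pointing down, gripper open.
Joint ranges: [-3.1, 3.1], [-0.76, 2.03], [0.27, 2.55], [-1.08, 4.22], [0.17, 2.65], [-2.57, 2.57]. Speed limits (rad/s): [2.79, 2.79, 3.14, 3.14, 3.14, 3.14].

INTERFACE

Orientations are given as [roll, pitch, yaw] about the fixed x, y, z axes, in that order (R = Rz(yaw) Ry(pitch) Rx(roll)).
In Python, from bench import robot gives the robot as it stands.
- The arm moves only by the shell command python3 -m crank 'ROWS' [OPENING]. ROWS is JSON, a list of rows, each a list of 4 numbers: the shift along the tool's x, y, z scaled (see below), then the turn about the tool's z scaled (see below). A call has exactly 10 rows; each row shifts and turns the commanded pose from where the row before left it, along the tool's axes as they then stand; what a row does not reach is not made up. The controller multiplies each number of a shift by 0.2 m and each number of a turn by pi/2 rad. A row lasts 1/8 s, in which the tool goes at most 62.5 mm and 10.7 degrees, less where a joint would pass 70% of its speed; a pose out of reach is approached as far as the arm can. A call with a number of a shift or a turn outside -1 to 1 is refused whole. A call with a gripper value outside its range is refused whole. OPENING is the gripper command: -1 is fully open, 1 is shut, values between are in proportion, set as the call begins (- or left out, the last holds). The fingers move at their own pace and stop on an object; the grip force is fixed at half the most. Time passes only in rows, so rows that do not move let the fingers close, or fill a call up. It gives the time, the measured TCP pose, the force and the opening at its end, in the units of the state.
- robot.get_obs(): the state, without advancing time (a new reading comes with each control period).
- robot.snapshot(name): name is "scene" or "top" or "wrist"; returns (picture, depth): 420x560x3 uint8, red, green, blue; 420x560 float32, m along the optical axis (not along the pixel's ray), 0 where there is no reading.
- robot.camera_params(name): a dict with "fx", "fy", "cx", "cy" (pixels), "world_from_camera" (4x4, takes a point from camera to world coordinates). Camera axes: x right, y down, z forward; pixel columns grow to the right and rows downward; lengths in m; the calibration is good to about 2 mm. A picture is of the moment at which its call begins: read the wrist's pose just before it. camera_params takes no time and is no camera call; for the wrist camera it gives the pose at the moment of the call.
- robot.close_job(): hands the job in, once; it reports no verdict.
The state is a dict: "time": time; "joint_positions": joint angles; "qvel": joint speeds; "joint_torque": joint torques, N m; "tool_pos": TCP position; "ee_rot": TCP orientation; "wrist_force": force on the tool from outside, world axes, zero at the start; "wrist_torque": the same for the moment, N m; "width": finger opening in m.
Only numpy, scipy, OpenCV 4.12 (cv2) and the standard library are available. Lean on these libraries where they do the work, as an engineer would, in place of code of your own. Each camera call takes 0.05 s, during which the arm holds its last target.

## Working session

There is one attempt and no reset: what is moved stays moved. The work goes in short steps, Python scripts to look and compute and a shell command to move; the robot and the scene stay as the last step left them, time stands still between calls to the robot, and variables do not carry over. Pictures are saved under pics/ and viewed, and the job is handed in when it is done.

```bash
ls; mkdir -p pics
python3 - <<'E'
from bench import robot
import cv2,numpy as np
o=robot.get_obs();print({k:np.round(v,3) for k,v in o.items()})
for n in("scene","top"):
    p,d=robot.snapshot(n);cv2.imwrite(f"pics/{n}0.png",p[:,:,::-1]);np.savez(f"{n}0.npz",p=p,d=d)
    c=robot.camera_params(n);print(n,c)
E
```

```text
pics
{'time': np.float64(0.0), 'joint_positions': array([-1.361,  0.088,  1.372, -0.   ,  1.684, -0.103]), 'qvel': array([-0.   ,  0.   ,  0.   , -0.001,  0.   , -0.001]), 'joint_torque': array([-0.0000e+00, -3.4017e+01, -3.0244e+01,  7.2000e-02,  3.3000e-02,
       -0.0000e+00]), 'tool_pos': array([ 0.169, -0.523,  0.212]), 'ee_rot': array([-3.139, -0.   ,  0.313]), 'wrist_force': array([-0.449,  0.137,  0.013]), 'wrist_torque': array([-0.031, -0.021,  0.026]), 'width': np.float64(0.094)}
scene {'fx': 403.7043600252722, 'fy': 403.7043600252722, 'cx': 281.8725809131582, 'cy': 213.68007057133065, 'world_from_camera': array([[-0.49771162,  0.59336422, -0.63261525,  1.1259698 ],
       [ 0.86717625,  0.32614456, -0.37634436,  0.29842074],
       [-0.01698525, -0.73589987, -0.6768773 ,  0.67880851],
       [ 0.        ,  0.        ,  0.        ,  1.        ]])}
top {'fx': 506.0113989064182, 'fy': 506.0113989064182, 'cx': 270.6596955213272, 'cy': 202.36591176966192, 'world_from_camera': array([[ 0.01454663, -0.99691136,  0.07717599,  0.45620152],
       [-0.99987263, -0.01500981, -0.00542484, -0.02508476],
       [ 0.00656648, -0.07708725, -0.99700273,  1.23304855],
       [ 0.        ,  0.        ,  0.        ,  1.        ]])}
```

View pics/top0.png

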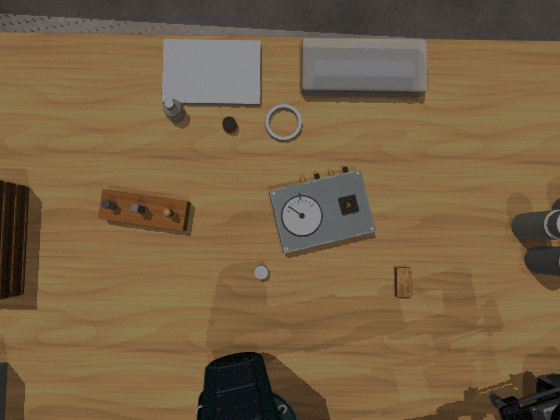

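View pics/scene0.png

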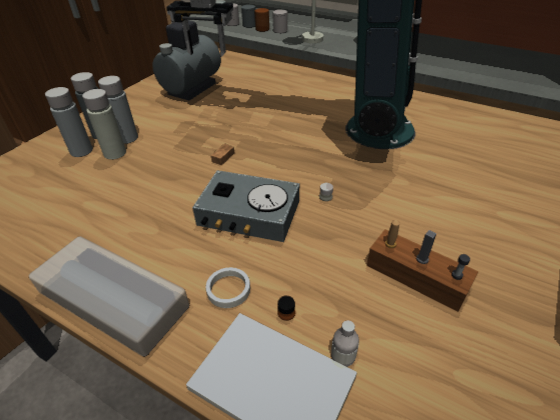

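```bash
cat > h.py <<'E'
import numpy as np,cv2
from bench import robot
def ray(c,u,v,z):
    T=c["world_from_camera"];d=T[:3,:3]@np.array([(u-c["cx"])/c["fx"],(v-c["cy"])/c["fy"],1]);o=T[:3,3]
    return o+d*(z-o[2])/d[2]
def proj(c,P):
    T=c["world_from_camera"];p=T[:3,:3].T@(np.asarray(P)-T[:3,3])
    return np.array([p[0]/p[2]*c["fx"]+c["cx"],p[1]/p[2]*c["fy"]+c["cy"]])
E
python3 - <<'E'
from h import *
p=np.load("top0.npz")["p"];c=robot.camera_params("top")
a=cv2.resize(p[165:265,80:200],None,fx=5,fy=5,interpolation=2);b=cv2.resize(p[160:260,260:380],None,fx=5,fy=5,interpolation=2)
cv2.imwrite("pics/c1.png",a[:,:,::-1]);cv2.imwrite("pics/c2.png",b[:,:,::-1])
print("dial",ray(c,302,216,.063),"bush",ray(c,348,204.5,.066),"tool",ray(c,139,209,.129), "stand",ray(c,145,210,.055))
print(robot.camera_params("wrist"))
E
```

```text
dial [ 0.51620628 -0.10446948  0.063     ] bush [ 0.54428138 -0.21052382  0.066     ] tool [0.52281739 0.25601395 0.129     ] stand [0.52515894 0.26082788 0.055     ]
{'fx': 365.47232700495573, 'fy': 365.47232700495573, 'cx': 284.28541689803035, 'cy': 209.5153602224588, 'world_from_camera': array([[ 0.30729805, -0.92588784, -0.21977175,  0.23264438],
       [-0.95161214, -0.29935358, -0.06943894, -0.50284132],
       [-0.00149679,  0.23047592, -0.97307688,  0.38265671],
       [ 0.        ,  0.        ,  0.        ,  1.        ]])}
```

View pics/c1.png

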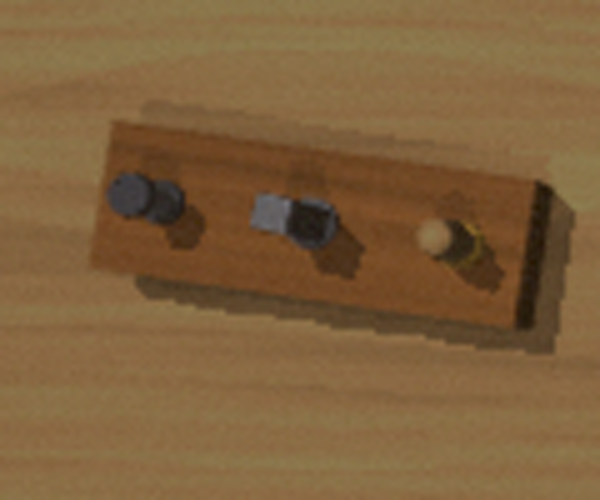

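View pics/c2.png

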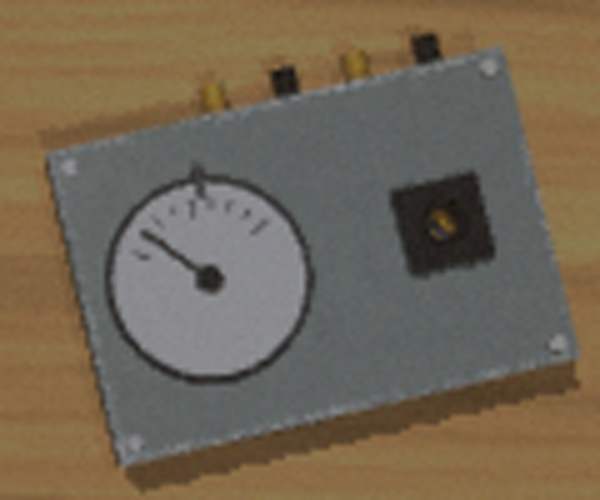

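```bash
python3 -m crank '[[0.215,-0.16,0,0],[0.215,-0.16,0,0],[0.215,-0.16,0,0],[0.215,-0.16,0,0],[0.215,-0.16,0,0],[0.215,-0.16,0,0],[0.215,-0.16,0,0],[0.215,-0.16,0,0],[0.215,-0.16,0,0],[0,0,0,0]]' -1
python3 - <<'E'
from h import *
import pickle
c=robot.camera_params("wrist");o=robot.get_obs();p,d=robot.snapshot("wrist");cv2.imwrite("pics/w1.png",p[:,:,::-1]);pickle.dump((c,o,p,d),open("w1.pkl","wb"));print(o["tool_pos"],o["ee_rot"],o["wrist_force"],o["time"])
E
```

```text
time: 1.35
tool_pos: [0.4498, -0.1273, 0.2128]
ee_rot: [-3.14, 0.001, 0.319]
wrist_force: [-0.1, 0.3, -0.7]
width: 0.0942
[ 0.44983362 -0.12728371  0.21275926] [-3.14015024e+00  5.91255844e-04  3.18950042e-01] [-0.10317452  0.314298   -0.65850156] 1.35
```

View pics/w1.png

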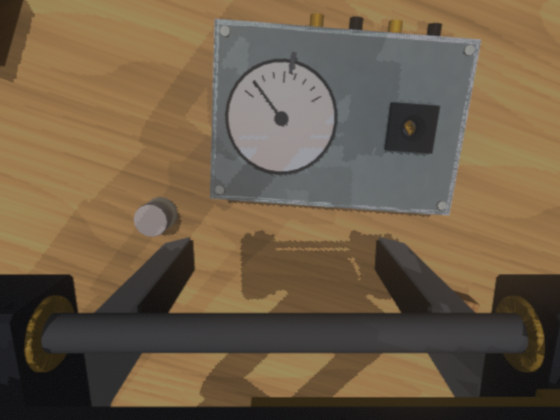

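Run:
```python
from h import *
import pickle
c,o,p,d=pickle.load(open("w1.pkl","rb"))
hsv=cv2.cvtColor(p,cv2.COLOR_RGB2HSV);g=cv2.cvtColor(p,cv2.COLOR_RGB2GRAY)
m=((g<60).astype(np.uint8)*255)
for name,(r0,r1,c0,c1) in {"bush":(90,165,370,450),"dial":(40,185,215,345)}.items():
    s=np.zeros_like(m);s[r0:r1,c0:c1]=m[r0:r1,c0:c1]
    cs,_=cv2.findContours(s,cv2.RETR_EXTERNAL,cv2.CHAIN_APPROX_NONE)
    for k in sorted(cs,key=cv2.contourArea)[::-1][:2]:
        if name=="bush":
            P=np.array([ray(c,*q[0],.066)[:2] for q in k],np.float32);r=cv2.minAreaRect(P);print(name,r)
        else:
            P=np.array([ray(c,*q[0],.063)[:2] for q in k],np.float32)*1000;
            if len(P)>20: print(name,cv2.fitEllipse(P))
a=cv2.resize(p[40:185,215:345],None,fx=4,fy=4,interpolation=2);cv2.imwrite("pics/d1.png",a[:,:,::-1])
b=cv2.resize(p[95:160,375:445],None,fx=8,fy=8,interpolation=2);cv2.imwrite("pics/b1.png",cv2.convertScaleAbs(b[:,:,::-1],alpha=1.5))
print("depth dial",d[140,290],d[90,300])
```

```text
bush ((0.542536199092865, -0.20956683158874512), (0.039483506232500076, 0.04133796691894531), 14.230171203613281)
dial ((463.90655517578125, -100.21814727783203), (10.913787841796875, 29.481815338134766), 177.58346557617188)
dial ((516.9627075195312, -101.57942962646484), (90.58394622802734, 93.7750473022461), 7.885166168212891)
depth dial 0.31533572 0.30666542
```

View pics/d1.png

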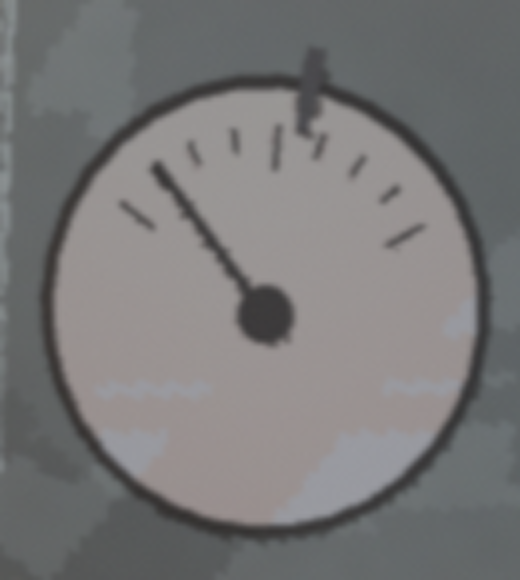

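View pics/b1.png

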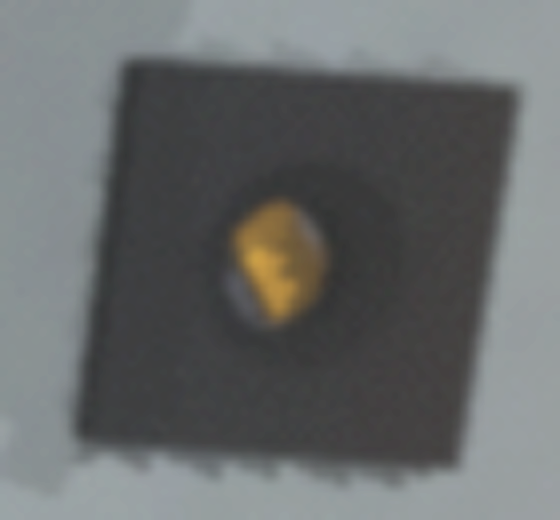

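Run:
```python
from h import *
import pickle
c,o,p,d=pickle.load(open("w1.pkl","rb"))
f=lambda x,y:ray(c,215+(x+.5)/4-.5,40+(y+.5)/4-.5,.064)[:2]
h=f(265,315);
for n,q in dict(needle=(157,168),inner=(303,133),outer=(317,48),mid=(278,128),l=(122,204),r=(424,228)).items():
    v=f(*q)-h;print(n,np.hypot(*v),"world ang",np.arctan2(v[1],v[0]))
print("hub",h)
# unit corners: screws
for q in((225,31),(469,49),(220,189),(442,206)):print(ray(c,*q,.058))
# hole centre by darkest ring? funnel
print("camera pos",c["world_from_camera"][:3,3])
g=cv2.cvtColor(p,cv2.COLOR_RGB2HSV);m=((g[...,1]>90)&(g[...,2]>60)).astype(np.uint8);m[:, :400]=0;m[:118]=0;m[140:]=0;m[:,425:]=0
ys,xs=np.nonzero(m);print(xs.mean(),ys.mean(),len(xs));print(ray(c,xs.mean(),ys.mean(),.044))
print("d",np.round(d[120:140,402:420:2],3))
```

```text
needle 0.03700492218113791 world ang 0.9652476112327844
inner 0.03721904372840819 world ang 0.1045549858378289
outer 0.0537600924680481 world ang 0.1184071045128425
mid 0.0374434858286537 world ang 0.2448913273707992
l 0.03722999965257689 world ang 1.2430236103499093
r 0.037638608529297006 world ang -0.7646281131751946
hub [ 0.51564036 -0.10261336]
[ 0.56733823 -0.03747692  0.058     ]
[ 0.61733331 -0.23298554  0.058     ]
[ 0.43974215 -0.06962251  0.058     ]
[ 0.48802977 -0.2661113   0.058     ]
camera pos [ 0.513299   -0.10674149  0.38294   ]
409.1388888888889 127.11111111111111 108
[ 0.54483421 -0.21491553  0.044     ]
d [[0.308 0.311 0.312 0.312 0.335 0.319 0.314 0.313 0.312]
 [0.309 0.311 0.311 0.334 0.335 0.351 0.318 0.314 0.313]
 [0.309 0.312 0.334 0.335 0.334 0.349 0.321 0.316 0.311]
 [0.31  0.313 0.335 0.334 0.334 0.335 0.351 0.319 0.314]
 [0.311 0.312 0.335 0.335 0.336 0.335 0.35  0.32  0.314]
 [0.313 0.336 0.335 0.336 0.336 0.335 0.35  0.323 0.316]
 [0.311 0.337 0.337 0.336 0.335 0.336 0.35  0.321 0.318]
 [0.313 0.341 0.336 0.337 0.336 0.337 0.336 0.322 0.318]
 [0.313 0.34  0.337 0.336 0.336 0.335 0.336 0.321 0.318]
 [0.313 0.34  0.338 0.336 0.337 0.335 0.335 0.321 0.317]
 [0.314 0.341 0.339 0.337 0.337 0.336 0.336 0.322 0.317]
 [0.314 0.341 0.34  0.337 0.336 0.336 0.336 0.32  0.315]
 [0.313 0.342 0.341 0.337 0.337 0.337 0.323 0.318 0.314]
 [0.312 0.315 0.34  0.338 0.336 0.336 0.322 0.316 0.314]
 [0.312 0.316 0.34  0.339 0.337 0.326 0.32  0.315 0.316]
 [0.313 0.313 0.315 0.34  0.352 0.321 0.314 0.315 0.314]
 [0.313 0.313 0.314 0.315 0.318 0.316 0.316 0.314 0.314]
 [0.312 0.312 0.314 0.315 0.315 0.315 0.314 0.314 0.312]
 [0.312 0.311 0.313 0.313 0.314 0.313 0.314 0.314 0.314]
 [0.312 0.313 0.312 0.314 0.314 0.314 0.315 0.314 0.312]]
```

```bash
python3 -m crank '[[-0.006,0.134,0.06,0],[-0.006,0.134,0.06,0],[-0.006,0.134,0.06,0],[-0.006,0.134,0.06,0],[0,0,0,0],[0,0,0,0],[0,0,0,0],[0,0,0,0],[0,0,0,0],[0,0,0,0]]' -1
python3 - <<'E'
from h import *
import pickle
c=robot.camera_params("wrist");o=robot.get_obs();p,d=robot.snapshot("wrist");pickle.dump((c,o,p,d),open("w2.pkl","wb"));
print(c["world_from_camera"][:3,3])
u,v=proj(c,[.5425,-.2096,.066]).astype(int);print(u,v)
b=cv2.resize(p[v-40:v+40,u-40:u+40],None,fx=7,fy=7,interpolation=2);cv2.imwrite("pics/b2.png",cv2.convertScaleAbs(b[:,:,::-1],alpha=1.5))
g=cv2.cvtColor(p,cv2.COLOR_RGB2GRAY);m=((g<75).astype(np.uint8)*255);s=m*0;s[v-45:v+45,u-45:u+45]=m[v-45:v+45,u-45:u+45]
cs,_=cv2.findContours(s,cv2.RETR_EXTERNAL,cv2.CHAIN_APPROX_NONE);k=max(cs,key=cv2.contourArea)
print(cv2.minAreaRect(np.array([ray(c,*q[0],.066)[:2] for q in k],np.float32)))
# depth to world z
T=c["world_from_camera"]
U,V=np.meshgrid(np.arange(u-40,u+40),np.arange(v-40,v+40));D=d[v-40:v+40,u-40:u+40]
P=np.stack([(U-c["cx"])/c["fx"]*D,(V-c["cy"])/c["fy"]*D,D],-1)@T[:3,:3].T+T[:3,3]
z=P[...,2];print(np.round(z[26:56:2,26:56:2]*1000).astype(int))
np.save("P2.npy",P)
cv2.imwrite("pics/z2.png",cv2.applyColorMap(cv2.resize(np.clip((z-.03)/.04*255,0,255).astype(np.uint8),None,fx=7,fy=7,interpolation=0),cv2.COLORMAP_JET))
E
```

```text
time: 2.65
tool_pos: [0.4773, -0.2334, 0.1657]
ee_rot: [3.141, -0.0, 0.313]
wrist_force: [-0.3, 0.2, 0.1]
width: 0.094
[ 0.54072282 -0.21303712  0.33587928]
280 118
((0.5423372387886047, -0.21162155270576477), (0.04173407331109047, 0.040401577949523926), 14.175084114074707)
[[ 66  66  64  65  65  64  65  65  65  64  66  64  65  64  65]
 [ 64  65  65  64  65  64  63  64  62  62  61  64  65  66  64]
 [ 65  65  65  65  63  62  64  61  61  61  61  63  63  63  65]
 [ 65  65  64  63  63 336  61  35  38  39  39  61  63  63  64]
 [ 64  64  65  63  61  60  35  36  35  39  38  39  63  62  63]
 [ 67  66  62  63  61  39  35  36  36  40  38  39  39  60  62]
 [ 66  65  63  62  39  39  33  34  34  35  39  39  39  61  62]
 [ 65  64  64  62  38  39  38  34  34  34  38  39  38  52  62]
 [ 64  65  63  62  39  40  39  39  35  34  33  39  39  52  63]
 [ 65  64  63  63  55  39  39  38  35  35  35  39  37  61  63]
 [ 64  66  64  63  61  39  38  39  39  33  33  34  38  62  63]
 [ 64  66  63  62  62  62  40  39  39  35  35  35  62  62  64]
 [ 64  64  65  64  62  61  62  52  38  39  61  61  63  65  64]
 [ 64  66  66  64  65  63  63  60  61  62  62  63  65  64  65]
 [ 66  64  65  65  65  62  64  64  63  64  63  65  63  65  66]]
```

View pics/b2.png

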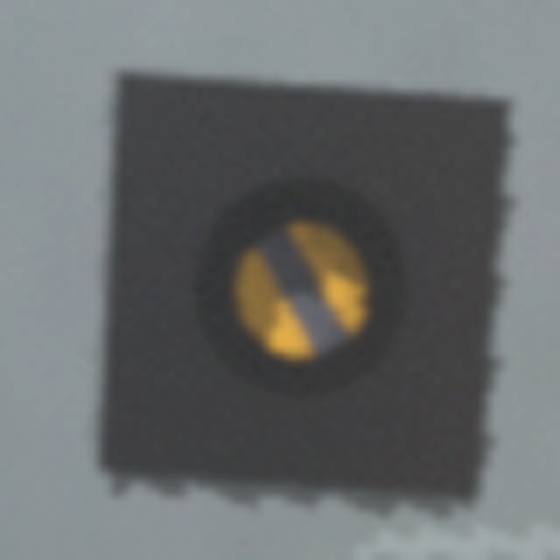

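View pics/z2.png

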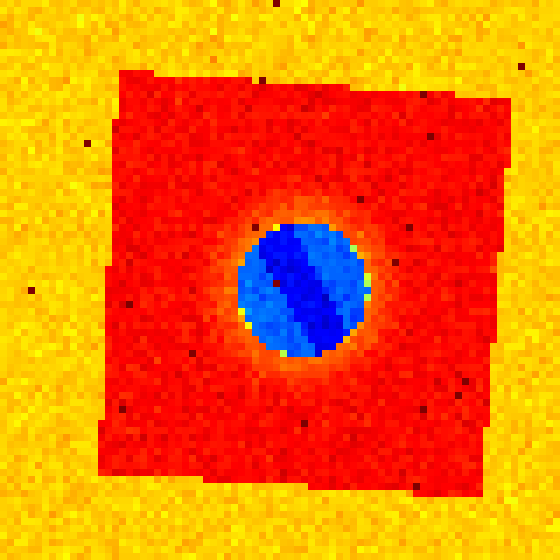

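Run:
```python
from h import *
import pickle
c,o,p,d=pickle.load(open("w2.pkl","rb"));P=np.load("P2.npy");z=P[...,2]
m=(z<.047).astype(np.uint8);n,l,st,ce=cv2.connectedComponentsWithStats(m);k=1+np.argmax(st[1:,4]);
u,v=ce[k]+[280-40,118-40];print("hole px",u,v,st[k]);print("hole",ray(c,u,v,.062))
dm=(cv2.erode((l==k).astype(np.uint8),np.ones((3,3)))>0)
s=dm&(z<.0368)&(z>.025);zs=cv2.medianBlur(s.astype(np.uint8)*255,5)
print("slot z",np.median(z[s]),"head z",np.median(z[dm&~s]), s.sum())
cs,_=cv2.findContours(zs,cv2.RETR_EXTERNAL,cv2.CHAIN_APPROX_NONE);q=max(cs,key=cv2.contourArea)
W=np.array([ray(c,a[0][0]+240,a[0][1]+78,.036)[:2] for a in q],np.float32);print(cv2.minAreaRect(W*1000))
ys,xs=np.nonzero(zs);W=np.array([ray(c,a+240,b+78,.036)[:2] for a,b in zip(xs,ys)]);e,V=np.linalg.eigh(np.cov(W.T));a=V[:,1];print("slot ang",np.arctan2(a[1],a[0])%np.pi, W.mean(0))
print("funnel/case z",np.median(z[5:10,5:60]),np.median(z[20:30,20:25]))
print(T:=c["world_from_camera"][:3,3])
```

```text
hole px 282.731884057971 118.85507246376812 [ 34  32  19  19 276]
hole [ 0.54319085 -0.21127357  0.062     ]
slot z 0.03479259560231024 head z 0.03894121661900271 85
((543.6055908203125, -211.11302185058594), (11.844467163085938, 4.257125377655029), 45.22707748413086)
slot ang 0.8126722876958096 [ 0.54348061 -0.21117468]
funnel/case z 0.0570498886260668 0.06494428831619875
[ 0.54072282 -0.21303712  0.33587928]
```

```bash
cat >> h.py <<'E'
def rows(p0,yaw0,p1,yaw1,n):
    d=(np.array(p1)-np.array(p0))/n;t=(yaw1-yaw0)/n
    for i in range(n):
        y=yaw0+t*i;x=np.array([np.cos(y),np.sin(y)]);yy=np.array([np.sin(y),-np.cos(y)])
        print("[%.4f,%.4f,%.4f,%.4f]"%(d[:2]@x/.2,d[:2]@yy/.2,-d[2]/.2,-t/(np.pi/2)),end=",")
    print()
E
python3 -c "
from h import *
rows([.4773,-.2334,.1657],.313,[.517,.20,.24],1.43,8)"
```

```text
[0.1070,-0.2501,-0.0464,-0.0889],[0.1408,-0.2327,-0.0464,-0.0889],[0.1718,-0.2109,-0.0464,-0.0889],[0.1995,-0.1849,-0.0464,-0.0889],[0.2233,-0.1554,-0.0464,-0.0889],[0.2427,-0.1228,-0.0464,-0.0889],[0.2574,-0.0878,-0.0464,-0.0889],[0.2672,-0.0511,-0.0464,-0.0889],
```

```bash
python3 -m crank '[[0.107,-0.25,-0.046,-0.089],[0.141,-0.233,-0.046,-0.089],[0.172,-0.211,-0.046,-0.089],[0.2,-0.185,-0.046,-0.089],[0.223,-0.155,-0.046,-0.089],[0.243,-0.123,-0.046,-0.089],[0.257,-0.088,-0.046,-0.089],[0.267,-0.051,-0.046,-0.089],[0,0,0,0],[0,0,0,0]]' -1
python3 - <<'E'
from h import *
import pickle
c=robot.camera_params("wrist");o=robot.get_obs();p,d=robot.snapshot("wrist");pickle.dump((c,o,p,d),open("w3.pkl","wb"));
cv2.imwrite("pics/w3.png",p[:,:,::-1]);print(o["tool_pos"],o["ee_rot"],c["world_from_camera"][:3,3],o["wrist_force"])
E
```

```text
time: 3.95
tool_pos: [0.5167, 0.1994, 0.2387]
ee_rot: [-3.141, 0.001, 1.431]
wrist_force: [-0.2, -0.5, -0.5]
width: 0.0936
[0.51670924 0.19944197 0.2386718 ] [-3.14117909e+00  1.08001611e-03  1.43078430e+00] [0.52617975 0.26538177 0.40882259] [-0.233595   -0.45430503 -0.45831895]
```

View pics/w3.png

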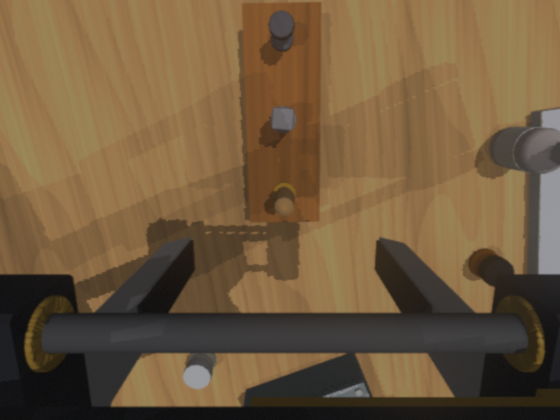

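```bash
cat >> h.py <<'E'
def cloud(c,d):
    T=c["world_from_camera"];U,V=np.meshgrid(np.arange(560),np.arange(420))
    return np.stack([(U-c["cx"])/c["fx"]*d,(V-c["cy"])/c["fy"]*d,d],-1)@T[:3,:3].T+T[:3,3]
E
python3 - <<'E'
from h import *
import pickle
c,o,p,d=pickle.load(open("w3.pkl","rb"))
P=cloud(c,d);z=P[...,2]
m=((z>.12)&(z<.14)).astype(np.uint8);m[:, :262]=0;m[:,305:]=0;m[:95]=0;m[145:]=0
print(np.median(z[m>0]),m.sum())
m=cv2.medianBlur(m,3);cs,_=cv2.findContours(m,cv2.RETR_EXTERNAL,cv2.CHAIN_APPROX_NONE);q=max(cs,key=cv2.contourArea)
r=cv2.minAreaRect(np.array([ray(c,*a[0],.129)[:2]*1000 for a in q],np.float32));print(r)
ys,xs=np.nonzero(m);print(xs.mean(),ys.mean(),ray(c,xs.mean(),ys.mean(),.129))
# stand yaw
s=((z>.05)&(z<.06)).astype(np.uint8);s[:,:220]=0;s[:,345:]=0;s[235:]=0
cs,_=cv2.findContours(s,cv2.RETR_EXTERNAL,cv2.CHAIN_APPROX_NONE);q=max(cs,key=cv2.contourArea)
print(cv2.minAreaRect(np.array([ray(c,*a[0],.055)[:2]*1000 for a in q],np.float32)))
b=cv2.resize(p[90:160,250:320],None,fx=8,fy=8,interpolation=2);cv2.imwrite("pics/t3.png",cv2.convertScaleAbs(b[:,:,::-1],alpha=1.5))
E
```

```text
0.1279022544829548 464
((525.3118286132812, 268.5108947753906), (15.852900505065918, 15.616732597351074), 81.5033187866211)
282.44708423326136 118.22462203023758 [0.52525146 0.26843081 0.129     ]
((525.323974609375, 268.2989196777344), (199.39431762695312, 69.79096984863281), 82.78189086914062)
```

View pics/t3.png

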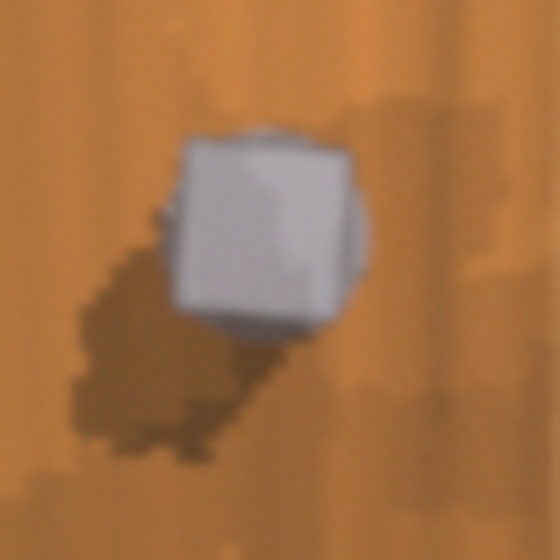

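Run:
```python
from h import *
import pickle
c,o,p,d=pickle.load(open("w3.pkl","rb"))
b=cv2.resize(p[100:140,265:305],None,fx=8,fy=8,interpolation=cv2.INTER_CUBIC)
hs=cv2.cvtColor(b,cv2.COLOR_RGB2HSV);v=hs[...,2];
for th in (95,105,115,125):
  m=((v>th)&(hs[...,1]<70)).astype(np.uint8)
  m=cv2.morphologyEx(m,cv2.MORPH_OPEN,np.ones((35,35)))
  cs,_=cv2.findContours(m,cv2.RETR_EXTERNAL,cv2.CHAIN_APPROX_NONE)
  if not cs: continue
  q=max(cs,key=cv2.contourArea)
  print(th,cv2.minAreaRect(np.array([ray(c,265+(a[0][0]+.5)/8-.5,100+(a[0][1]+.5)/8-.5,.129)[:2]*1000 for a in q],np.float32)))
f=lambda x,y:ray(c,250+(x+.5)/8-.5,90+(y+.5)/8-.5,.129)[:2]
A,B,C,D=f(190,140),f(352,150),f(338,320),f(176,306)
for s,e in((D,A),(C,B),(B,A),(C,D)):
    w=e-s;print(np.hypot(*w),np.degrees(np.arctan2(w[1],w[0])))
print((A+B+C+D)/4)
```

```text
95 ((525.572021484375, 268.6551513671875), (14.952139854431152, 15.805062294006348), 78.35404205322266)
105 ((527.5857543945312, 269.7388916015625), (10.601487159729004, 10.372300148010254), 81.95077514648438)
0.015008341861792509 76.55256343981597
0.015378616156219674 77.40532431913395
0.014971796485927457 168.5454998252548
0.015192380654597538 167.12616703676213
[0.52533247 0.26839662]
```

```bash
python3 -m crank '[[0,0,0,0.044],[0.173,-0.015,0,0],[0.173,-0.015,0,0],[0,0,0.15,0],[0,0,0.2,0],[0,0,0.2,0],[0,0,0.15,0],[0,0,0.05,0],[0,0,0,0],[0,0,0,0]]' -1
python3 -m crank '[[0,0,0,0],[0,0,0,0],[0,0,0,0],[0,0,0,0],[0,0,0,0],[0,0,0,0],[0,0,0,0],[0,0,0,0],[0,0,0,0],[0,0,0,0]]' 1
python3 - <<'E'
from h import *
import pickle
c=robot.camera_params("wrist");o=robot.get_obs();p,d=robot.snapshot("wrist");
cv2.imwrite("pics/w4.png",p[:,:,::-1]);print(o["tool_pos"],o["ee_rot"],o["wrist_force"],o["width"])
E
```

```text
time: 5.25
tool_pos: [0.5266, 0.2687, 0.091]
ee_rot: [3.139, -0.002, 1.361]
wrist_force: [-0.1, -0.0, -0.3]
width: 0.0938
time: 6.5
tool_pos: [0.5253, 0.2687, 0.089]
ee_rot: [-3.142, 0.0, 1.362]
wrist_force: [0.2, 0.4, -0.5]
width: 0.016
[0.52529379 0.26867621 0.08895113] [-3.14150290e+00  1.60437661e-04  1.36206769e+00] [ 0.15653857  0.35867638 -0.54821079] 0.015976947515886068
```

View pics/w4.png

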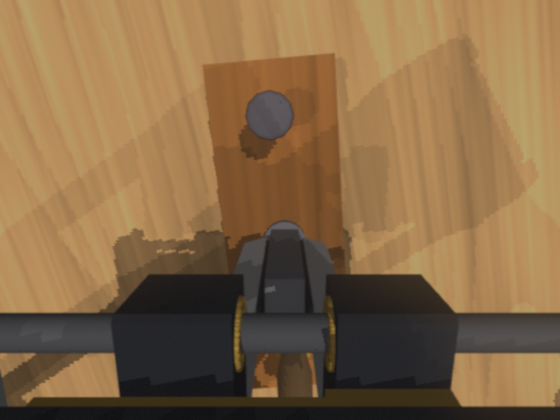

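```bash
python3 -m crank '[[0,0,-0.04,0],[0,0,-0.08,0],[0,0,-0.12,0],[0,0,-0.15,0],[0,0,-0.15,0],[0,0,-0.12,0],[0,0,-0.05,0],[0,0,0,0],[0,0,0,0],[0,0,0,0]]' 1
python3 - <<'E'
from h import *
c=robot.camera_params("scene");o=robot.get_obs();p,d=robot.snapshot("scene")
print(o["tool_pos"],o["ee_rot"],o["wrist_force"],o["wrist_torque"],o["width"])
P=o["tool_pos"]-[0,0,.076]
u,v=proj(c,P);print(u,v)
for a in np.arange(0,180,30)*np.pi/180:
    print(np.degrees(a),[np.round(proj(c,P+s*.005*np.array([np.cos(a),np.sin(a),0]))[0]-u,1) for s in(1,-1)])
u,v=int(u),int(v);b=cv2.resize(p[v-60:v+15,u-40:u+40],None,fx=7,fy=7,interpolation=2)
cv2.imwrite("pics/s5.png",cv2.convertScaleAbs(b[:,:,::-1],alpha=1.3))
E
```

```text
time: 7.8
tool_pos: [0.5248, 0.2685, 0.2295]
ee_rot: [-3.139, 0.002, 1.362]
wrist_force: [-1.2, 0.7, -0.3]
width: 0.0159
[0.52480918 0.26849739 0.22953924] [-3.13940258e+00  1.57827369e-03  1.36208525e+00] [-1.15810605  0.68379058 -0.31225023] [-0.05421967 -0.0522391  -0.00676858] 0.01587823510667955
434.3490439747428 224.52991064662447
0.0 [np.float64(-0.7), np.float64(0.7)]
29.999999999999996 [np.float64(0.8), np.float64(-0.8)]
59.99999999999999 [np.float64(2.0), np.float64(-2.0)]
90.0 [np.float64(2.7), np.float64(-2.7)]
119.99999999999999 [np.float64(2.7), np.float64(-2.7)]
150.0 [np.float64(2.0), np.float64(-2.0)]
```

View pics/s5.png

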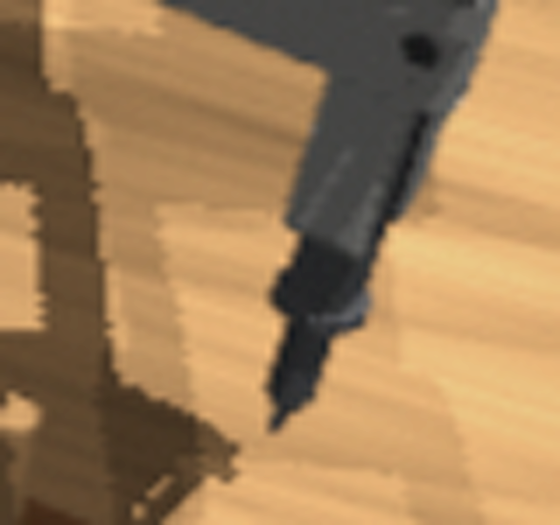

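Run:
```python
from h import *
c=robot.camera_params("scene");o=robot.get_obs();P=o["tool_pos"]-[0,0,.076]
u0,v0=394,164
for a in(-12,33,78,123):
    a=np.radians(a);x=np.array([np.cos(a),np.sin(a),0]);y=np.array([-x[1],x[0],0])
    print(np.degrees(a),[tuple(np.round((proj(c,P+sx*.005*x+sy*.0011*y+[0,0,h])-[u0,v0])*7).astype(int)) for h in(0,.008) for sx,sy in((1,1),(1,-1),(-1,-1),(-1,1))])
```

```text
-12.000000000000002 [(np.int64(278), np.int64(435)), (np.int64(270), np.int64(431)), (np.int64(288), np.int64(412)), (np.int64(295), np.int64(415)), (np.int64(285), np.int64(413)), (np.int64(277), np.int64(410)), (np.int64(295), np.int64(390)), (np.int64(303), np.int64(393))]
33.0 [(np.int64(293), np.int64(436)), (np.int64(285), np.int64(437)), (np.int64(272), np.int64(410)), (np.int64(281), np.int64(410)), (np.int64(301), np.int64(414)), (np.int64(292), np.int64(415)), (np.int64(279), np.int64(389)), (np.int64(288), np.int64(388))]
78.0 [(np.int64(302), np.int64(430)), (np.int64(298), np.int64(434)), (np.int64(263), np.int64(417)), (np.int64(267), np.int64(413)), (np.int64(310), np.int64(408)), (np.int64(306), np.int64(412)), (np.int64(270), np.int64(395)), (np.int64(274), np.int64(391))]
123.00000000000001 [(np.int64(300), np.int64(419)), (np.int64(303), np.int64(425)), (np.int64(265), np.int64(427)), (np.int64(263), np.int64(421)), (np.int64(307), np.int64(398)), (np.int64(310), np.int64(403)), (np.int64(273), np.int64(405)), (np.int64(270), np.int64(400))]
```

```bash
python3 -c "
from h import *
rows([.5248,.2685,.2295],1.362,[.543,-.2113,.165],2.37,9)"
```

```text
[-0.2587,0.0651,0.0358,-0.0713],[-0.2643,0.0358,0.0358,-0.0713],[-0.2667,0.0061,0.0358,-0.0713],[-0.2657,-0.0238,0.0358,-0.0713],[-0.2614,-0.0533,0.0358,-0.0713],[-0.2538,-0.0822,0.0358,-0.0713],[-0.2430,-0.1101,0.0358,-0.0713],[-0.2292,-0.1365,0.0358,-0.0713],[-0.2125,-0.1613,0.0358,-0.0713],
```

```bash
python3 -m crank '[[-0.259,0.065,0.036,-0.071],[-0.264,0.036,0.036,-0.071],[-0.267,0.006,0.036,-0.071],[-0.266,-0.024,0.036,-0.071],[-0.261,-0.053,0.036,-0.071],[-0.254,-0.082,0.036,-0.071],[-0.243,-0.11,0.036,-0.071],[-0.229,-0.136,0.036,-0.071],[-0.213,-0.161,0.036,-0.071],[0,0,0,0]]' 1
python3 -m crank '[[0,0,0,0],[0,0,0,0],[0,0,0,0],[0,0,0,0],[0,0,0,0],[0,0,0,0],[0,0,0,0],[0,0,0,0],[0,0,0,0],[0,0,0,0]]' 1
python3 - <<'E'
from h import *
o=robot.get_obs();print(o["tool_pos"],o["ee_rot"],o["wrist_force"],o["wrist_torque"],o["width"])
y=o["ee_rot"][2];d=np.array([.543,-.2113])-o["tool_pos"][:2];print("need",d@[np.cos(y),np.sin(y)]/.2,d@[np.sin(y),-np.cos(y)]/.2)
for n in("scene","top","wrist"):
    p,d=robot.snapshot(n);cv2.imwrite(f"pics/{n}6.png",p[:,:,::-1])
E
```

```text
time: 9.1
tool_pos: [0.5417, -0.2143, 0.1643]
ee_rot: [-3.14, -0.003, 2.361]
wrist_force: [0.5, -0.2, 0.3]
width: 0.0164
time: 10.35
tool_pos: [0.5429, -0.2112, 0.1663]
ee_rot: [-3.142, 0.0, 2.366]
wrist_force: [-0.4, 0.9, -0.0]
width: 0.0158
[ 0.54289729 -0.21116951  0.16625694] [-3.14157113e+00  1.16553142e-05  2.36574415e+00] [-0.41567997  0.89848638 -0.03859742] [ 0.01756157 -0.14900829  0.01305172] 0.015821846982187096
need -0.0008235005751583284 -0.0001060963149654412
```

View pics/top6.png

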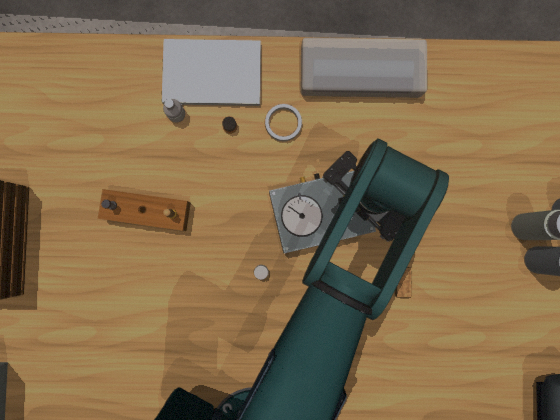

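View pics/scene6.png

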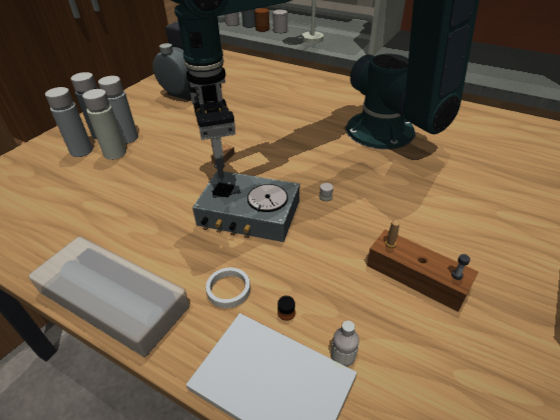

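View pics/wrist6.png

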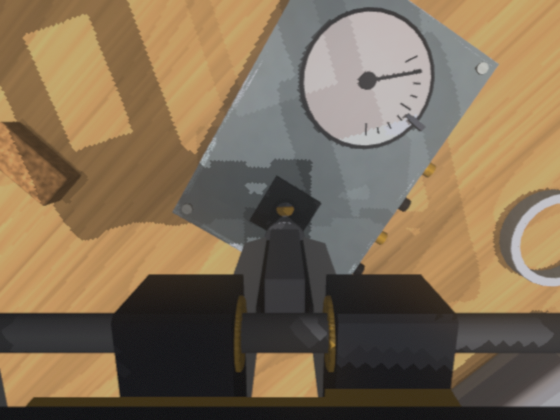

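```bash
python3 -m crank '[[0,0,0.03,0],[0,0,0.03,0],[0,0,0.03,0],[0,0,0.03,0],[0,0,0.025,0],[0,0,0.025,0],[0,0,0.02,0],[0,0,0.02,0],[0,0,0.01,0],[0,0,0,0]]' 1
python3 - <<'E'
from h import *
import time
for i in range(1):
    o=robot.get_obs();print(o["tool_pos"],o["ee_rot"],o["wrist_force"],o["wrist_torque"],o["width"])
E
```

```text
time: 11.75
tool_pos: [0.5428, -0.2111, 0.1221]
ee_rot: [-3.141, -0.0, 2.366]
wrist_force: [-0.7, 0.6, -0.9]
width: 0.0159
[ 0.542846   -0.21112491  0.12212074] [-3.14148700e+00 -1.52404681e-04  2.36579034e+00] [-0.65728421  0.56625608 -0.85038201] [ 0.04323538 -0.09860792  0.04195774] 0.01586997847525146
```

```bash
python3 -m crank '[[0,0,0.007,0],[0,0,0.006,0],[0,0,0.006,0],[0,0,0.006,0],[0,0,0.005,0],[0,0,0.005,0],[0,0,0.005,0],[0,0,0,0],[0,0,0,0],[0,0,0,0]]' 1
```

```text
time: 13.0
tool_pos: [0.5429, -0.2112, 0.1144]
ee_rot: [3.142, 0.0, 2.366]
wrist_force: [-0.7, 0.2, 0.7]
width: 0.0158
```

```bash
python3 -m crank '[[0,0,0.004,0],[0,0,0.004,0],[0,0,0.004,0],[0,0,0,0],[0,0,0,0],[0,0,0,0],[0,0,0,0],[0,0,0,0],[0,0,0,0],[0,0,0,0]]' 1
```

```text
time: 14.25
tool_pos: [0.5429, -0.2112, 0.1119]
ee_rot: [-3.142, 0.0, 2.366]
wrist_force: [0.4, 0.2, -0.5]
width: 0.0158
```

```bash
python3 -m crank '[[0,0,0.005,0.06],[0,0,0,0.06],[0,0,0,0.06],[0,0,0,0.06],[0,0,0,0.06],[0,0,0,0.06],[0,0,0,0.06],[0,0,0,0.06],[0,0,0,0.06],[0,0,0,0]]' 1
cat > look.py <<'E'
import sys
from h import *
import pickle
c=robot.camera_params("wrist");o=robot.get_obs();p,d=robot.snapshot("wrist");n=sys.argv[1]
pickle.dump((c,o,p,d),open(n+".pkl","wb"))
print(o["tool_pos"],o["ee_rot"],o["wrist_force"],o["wrist_torque"],o["width"])
cv2.imwrite(f"pics/{n}.png",p[:,:,::-1])
u,v=proj(c,[.5163,-.1022,.063]).astype(int);u=np.clip(u,65,495);v=max(v,65);print("crop origin",u-65,v-65)
b=cv2.resize(p[v-65:v+65,u-65:u+65],None,fx=4,fy=4,interpolation=2);cv2.imwrite(f"pics/{n}d.png",b[:,:,::-1])
E
python3 look.py w7
```

```text
time: 15.5
tool_pos: [0.543, -0.2108, 0.1112]
ee_rot: [3.141, -0.0, 1.519]
wrist_force: [-0.2, 1.5, 1.8]
width: 0.0163
[ 0.54298849 -0.21083058  0.11121422] [ 3.14129563e+00 -4.67538756e-04  1.51888132e+00] [-0.20862327  1.52527976  1.84672214] [0.27017087 0.01539701 0.07192959] 0.016338254726569502
crop origin 160 0
```

View pics/w7d.png

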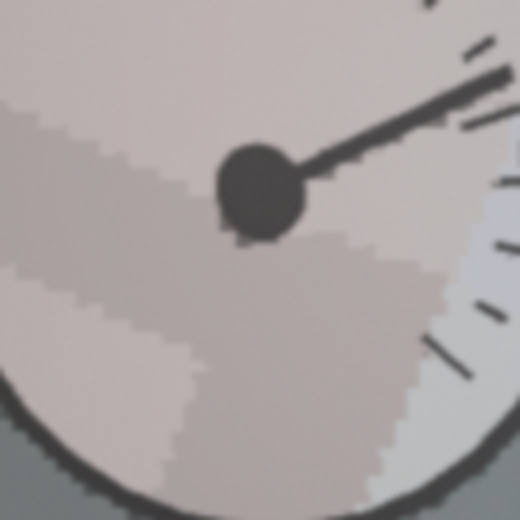

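Needle moved (now just left of the centre mark). I'll look at the full picture to measure it.

View pics/w7.png

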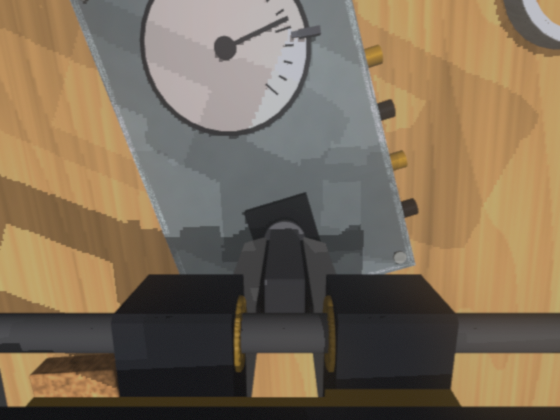

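Run:
```python
from h import *
import pickle
c,o,p,d=pickle.load(open("w7.pkl","rb"))
cv2.imwrite("pics/z7.png",cv2.resize(p[0:80,210:340],None,fx=6,fy=6,interpolation=2)[:,:,::-1])
```

```text
(no output)
```

View pics/z7.png

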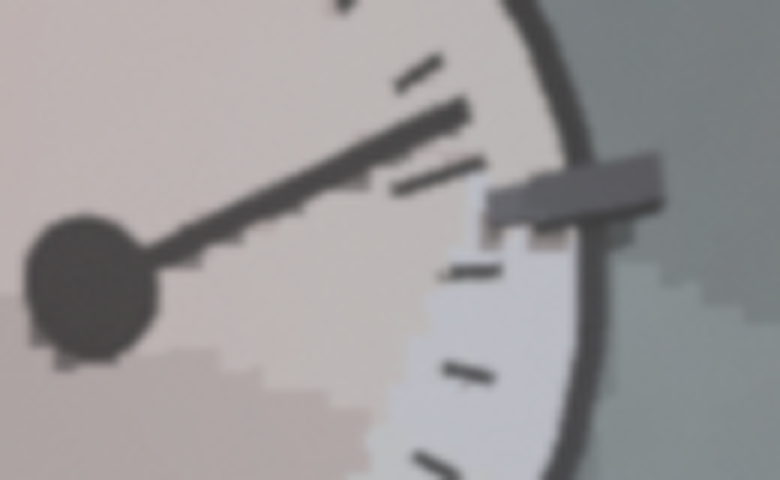

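Run:
```python
from h import *
import pickle
c,o,p,d=pickle.load(open("w7.pkl","rb"))
f=lambda x,y:ray(c,210+(x+.5)/6-.5,(y+.5)/6-.5,.066)[:2]
h=f(92,287);print(h)
for q in((465,110),(300,188),(487,209),(655,182)):
    v=f(*q)-h;print(np.hypot(*v),np.arctan2(v[1],v[0]))
```

```text
[ 0.51625592 -0.10273826]
0.03712337004236774 0.35733337729319253
0.02086780423022362 0.35841611423922787
0.03665627328727168 0.12817753477074742
0.052002972078118215 0.11842037072708983
```

```bash
python3 -m crank '[[0,0,0,0.03],[0,0,0,0.03],[0,0,0,0.03],[0,0,0,0.03],[0,0,0,0.03],[0,0,0,0],[0,0,0,0],[0,0,0,0],[0,0,0,0],[0,0,0,0]]' 1
python3 look.py w8
python3 - <<'E'
from h import *
import pickle
c,o,p,d=pickle.load(open("w8.pkl","rb"))
u,v=proj(c,[.5163,-.1027,.066]).astype(int);print(u,v);r0=max(0,v-50)
print(u-20,r0);cv2.imwrite("pics/z8.png",cv2.resize(p[r0:r0+100,u-20:u+110],None,fx=6,fy=6,interpolation=2)[:,:,::-1])
E
```

```text
time: 16.8
tool_pos: [0.543, -0.2109, 0.1109]
ee_rot: [3.142, -0.0, 1.282]
wrist_force: [-0.6, 1.5, 0.9]
width: 0.0159
[ 0.54297727 -0.21093463  0.11089901] [ 3.14152933e+00 -4.03189388e-04  1.28225209e+00] [-0.63378439  1.48578896  0.89866566] [ 0.54790312 -0.10920481  0.00950849] 0.015853576260204255
crop origin 118 2
181 67
161 17
```

View pics/z8.png

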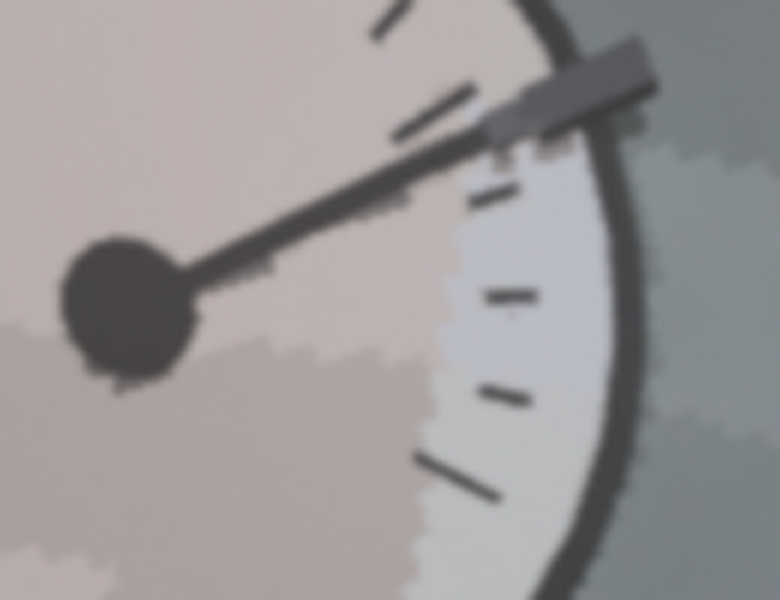

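```bash
python3 -m crank '[[0,0,0,-0.03],[0,0,0,-0.03],[0,0,-0.02,0],[0,0,-0.04,0],[0,0,-0.06,0],[0,0,-0.08,0],[0,0,-0.1,0],[0,0,-0.13,0],[0,0,-0.13,0],[0,0,-0.035,0]]' 1
python3 look.py w9;python3 -c "
from h import *
o=robot.get_obs();rows(o['tool_pos'],o['ee_rot'][2],[.5253,.2687,.23],1.362,9)"
```

```text
time: 18.1
tool_pos: [0.5438, -0.2119, 0.2336]
ee_rot: [3.136, 0.002, 1.376]
wrist_force: [0.2, 0.3, -0.2]
width: 0.0163
[ 0.54380288 -0.21192557  0.23356727] [3.13609399e+00 2.16275416e-03 1.37586131e+00] [ 0.18543065  0.31121222 -0.15360647] [-0.01846715 -0.1026429  -0.02623427] 0.016317328844069227
crop origin 163 15
[0.2599,-0.0617,0.0017,0.0010],[0.2598,-0.0621,0.0017,0.0010],[0.2597,-0.0625,0.0017,0.0010],[0.2596,-0.0629,0.0017,0.0010],[0.2595,-0.0633,0.0017,0.0010],[0.2594,-0.0637,0.0017,0.0010],[0.2593,-0.0641,0.0017,0.0010],[0.2592,-0.0645,0.0017,0.0010],[0.2591,-0.0649,0.0017,0.0010],
```

View pics/w9.png

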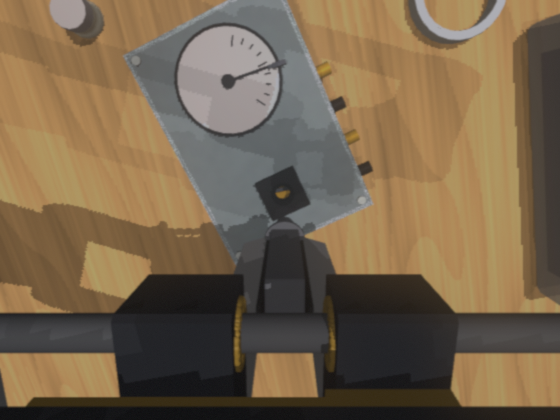

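```bash
python3 -m crank '[[0.26,-0.062,0,0.001],[0.26,-0.062,0,0.001],[0.26,-0.062,0,0.001],[0.26,-0.063,0,0.001],[0.26,-0.063,0,0.001],[0.259,-0.064,0,0.001],[0.259,-0.064,0,0.001],[0.259,-0.064,0,0.001],[0.259,-0.065,0,0.001],[0,0,0,0]]' 1
python3 -m crank '[[0,0,0,0],[0,0,0,0],[0,0,0,0],[0,0,0,0],[0,0,0,0],[0,0,0,0],[0,0,0,0],[0,0,0,0],[0,0,0,0],[0,0,0,0]]' 1
python3 -c "
from h import *
o=robot.get_obs();print(o['tool_pos'],o['ee_rot']);rows(o['tool_pos'],o['ee_rot'][2],[.5253,.2687,.23],1.362,1)"
```

```text
time: 19.4
tool_pos: [0.5233, 0.2724, 0.228]
ee_rot: [-3.139, 0.001, 1.367]
wrist_force: [0.0, 0.2, -1.0]
width: 0.0158
time: 20.65
tool_pos: [0.5246, 0.2694, 0.2298]
ee_rot: [3.142, 0.0, 1.362]
wrist_force: [0.9, 0.7, -1.7]
width: 0.0156
[0.52458256 0.26941091 0.2298272 ] [3.14159163e+00 1.07859077e-04 1.36218307e+00]
[-0.0027,0.0042,-0.0009,0.0001],
```

```bash
python3 -m crank '[[-0.003,0.004,0,0],[0,0,0.07,0],[0,0,0.12,0],[0,0,0.12,0],[0,0,0.09,0],[0,0,0.05,0],[0,0,0.024,0],[0,0,0,0],[0,0,0,0],[0,0,0,0]]' 1
python3 -m crank '[[0,0,0.025,0],[0,0,0.025,0],[0,0,0.025,0],[0,0,0.025,0],[0,0,0.025,0],[0,0,0.025,0],[0,0,0.02,0],[0,0,0.02,0],[0,0,0.01,0],[0,0,0,0]]' 1
```

```text
time: 21.9
tool_pos: [0.5257, 0.2688, 0.1359]
ee_rot: [3.14, -0.001, 1.362]
wrist_force: [0.6, 0.3, 0.6]
width: 0.0159
time: 23.15
tool_pos: [0.5252, 0.2686, 0.0949]
ee_rot: [-3.141, 0.0, 1.362]
wrist_force: [0.0, -0.5, 0.4]
width: 0.0159
```

```bash
python3 -m crank '[[0,0,0.01,0],[0,0,0.01,0],[0,0,0.007,0],[0,0,0,0],[0,0,0,0],[0,0,0,0],[0,0,0,0],[0,0,0,0],[0,0,0,0],[0,0,0,0]]' 1
```

```text
time: 24.4
tool_pos: [0.5252, 0.2686, 0.0896]
ee_rot: [-3.142, 0.0, 1.362]
wrist_force: [-0.3, -0.0, 0.2]
width: 0.0156
```

```bash
python3 -m crank '[[0,0,0.002,0],[0,0,0,0],[0,0,0,0],[0,0,0,0],[0,0,0,0],[0,0,0,0],[0,0,0,0],[0,0,0,0],[0,0,0,0],[0,0,0,0]]' -1
python3 -m crank '[[0,0,-0.05,0],[0,0,-0.1,0],[0,0,-0.15,0],[0,0,-0.15,0],[0,0,-0.15,0],[0,0,-0.15,0],[-0.15,0,0,0],[-0.18,0,0,0],[0,0,0,0],[0,0,0,0]]' -1
python3 look.py w10
python3 - <<'E'
from h import *
import pickle
c,o,p,d=pickle.load(open("w10.pkl","rb"));P=cloud(c,d);z=P[...,2]
n=np.hypot(P[...,0]-.5253,P[...,1]-.2684)<.02
m=((z>.12)&(z<.14)&n).astype(np.uint8);ys,xs=np.nonzero(m);print(len(xs),np.median(z[m>0]),ray(c,xs.mean(),ys.mean(),.129))
t,_=robot.snapshot("top");cv2.imwrite("pics/top10.png",t[:,:,::-1]);cv2.imwrite("pics/t10u.png",cv2.resize(t[160:260,260:380],None,fx=5,fy=5,interpolation=2)[:,:,::-1])
E
```

```text
time: 25.65
tool_pos: [0.5253, 0.2686, 0.0892]
ee_rot: [3.142, 0.0, 1.362]
wrist_force: [-0.2, -0.3, 0.1]
width: 0.0941
time: 26.9
tool_pos: [0.5118, 0.2045, 0.2399]
ee_rot: [3.141, -0.001, 1.362]
wrist_force: [0.1, -0.5, 0.2]
width: 0.0938
[0.51178716 0.20445191 0.23988138] [ 3.14073791e+00 -9.94858858e-04  1.36200447e+00] [ 0.149263   -0.48378667  0.16670825] [-0.06402056 -0.06858297  0.03894968] 0.0938114573226807
crop origin 277 383
458 0.12789873739409732 [0.52544054 0.26820193 0.129     ]
```

View pics/w10.png

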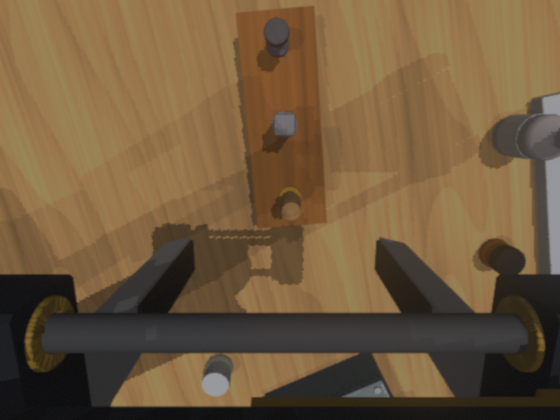

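View pics/t10u.png

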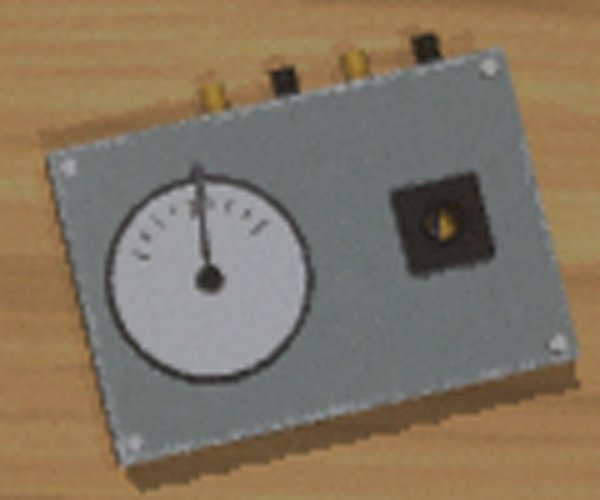

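View pics/top10.png

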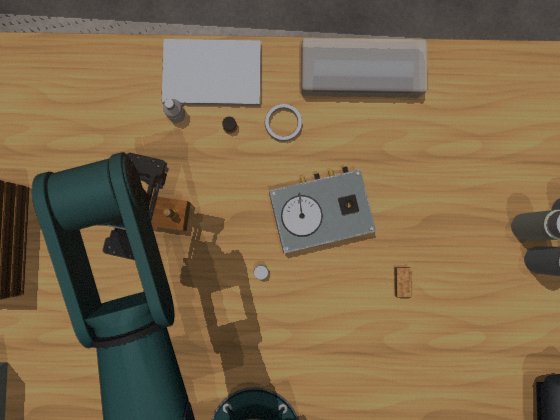

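The wrist view shows the tool upright at pixel (284,123), back where it started: top at (0.5254, 0.2682) against (0.5253, 0.2684). The top view shows the needle lined up with the tab (crop pixels (208,278) to (198,168)), and the bystanders have not moved.

```bash
python3 -c "
from bench import robot
print(robot.get_obs()['time'],robot.close_job())"
```

```text
the job is handed in; nothing more can be done
27.0 None
```

The screw is turned, the needle points at the index tab, and the tuning tool is back in its hole. I handed the job in at 27.0 s of the 72 s allowed; it reported no verdict.

**What I did:**
- I found the slot in the wrist picture and depth: head 27 mm below the bushing's mouth, slot at 0.80 rad.
- I gripped the square handle, then read the blade's direction in the scene picture.
- I lowered the blade into the slot, turned the screw clockwise in two moves with a look between them, and put the tool back in the middle hole.

**Last checks:**
- **Needle:** while the tool was still in the bushing, the needle and tab lines matched to within about 0.02 rad by eye. After lifting off, the wrist and top pictures still showed it on the tab.
- **Tool:** its top is about 0.3 mm from where it started and at the same height. The gripper is open and clear.
- **Forces:** the wrist force readings at the end of each move were 2.4 N or less. That force was not recorded between readings, and the trimmer's contact force was never read directly.
- **Bystanders:** none looked moved in the last top picture. The pin vise was hidden there, but the last wrist picture showed it in place.

No check failed. The only disagreements were small: two fits of the handle's angle differed by about 3 degrees, and two views of the bushing by about 2 mm.

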